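# Set up the rivet bar on the leather bench

### The arm

A 6-joint arm with a two-finger parallel gripper is mounted at the origin on the work surface. World frame = base frame: x ahead of the robot, y to its left, z up, the work surface at z = 0. Lengths are in m, angles in rad, forces in N, time in s.
With the tool pointing down it reaches from about 0.3 to 0.775 m from the base axis. Payload 14.6 kg.
Tool frame: the origin (TCP) lies between the finger pads; the fingertips stand 8 mm ahead of it and the grasp point (between the pads) lies 11 mm behind it (ctrl.tip_reach is the distance from the TCP to the fingertips, in m); y points along the fingers, z is the direction in which the jaws open and shut, and the axes are right-handed (so a half turn about y gives the same grasp; the last joint's range is limited). The gripper opens to 94 mm and grips with 3 to 60 N. Pads are 16 mm wide; open, the fingers measure 119 mm over their backs; the gripper's body (75 mm by 177 mm) begins 78 mm behind the grasp point.
Start: joints at [1.199, 0.3, 1.521, -0, 1.321, -0.067], TCP at [0.165, 0.525, 0.213] pointing down, gripper open.
Joint ranges: [-3.03, 3.03], [-0.79, 2.21], [0.23, 2.52], [-1.04, 4.18], [0, 3.07], [-2.55, 2.55]. Speed limits (rad/s): [2.22, 2.22, 2.57, 3.14, 3.14, 3.14].

### API

Orientations are given as [roll, pitch, yaw] about the fixed x, y, z axes, in that order (R = Rz(yaw) Ry(pitch) Rx(roll)).
In Python, from station import ctrl gives the robot as it stands.
- The arm moves only by the tool play_rows, never from a script. Its arguments are lists of equal length, an entry for each row: "twist": the turn, a rotation vector about the world's x, y, z as a fraction of full scale, a list of three; "travel": the shift along the world's x, y, z as a fraction of full scale, a list of three; "grip": the gripper's target within -1 to 1 (shut at 1, half-way at 0, fully open at -1). A call has 1 to 12 rows; each row shifts and turns the commanded pose from where the row before left it; what a row does not reach is not made up. Full scale, the value 1, is 5 cm for a shift and 90 degrees for a turn. A row lasts 1/10 s, in which the tool goes at most 50 mm and 8.59 degrees, less where a joint would pass 70% of its speed; a pose out of reach is approached as far as the arm can. A call with a number of a shift or a turn outside -1 to 1 is refused whole. A call with a gripper value outside its range is refused whole. The fingers move at their own pace and stop on an object; "force" is the grip in N (left out, the last holds). Time passes only in rows, so rows that do not move let the fingers close. It gives the time, the measured TCP pose, the force and the opening at its end, in the units of the state.
- ctrl.get_obs(): the state, without advancing time (a new reading comes with each control period).
- ctrl.camera(name): name is "scene" or "top" or "wrist"; returns a dict with "img" (420x560x3 uint8, red, green, blue), "vfov" (degrees; the focal length in pixels is half the picture's height over the tangent of half this angle, whatever the lens; pixels are square), "cx", "cy" (the principal point, pixels), "k1" (the pictures are not rectified: a ray, as slopes to the right and down, at radius r is drawn at 1 + k1 r^2 times it, then the intrinsics apply), "rvec" (rotation vector, rad) and "tvec" (3), from world to camera coordinates, as OpenCV has them. Camera axes: x right, y down, z forward; pixel columns grow to the right and rows downward; lengths in m; the calibration is good to about 2 mm. A picture is of the moment at which its call begins. There is no depth.
- ctrl.hand_in(): hands the job in, once; it reports no verdict.
Trained networks look in a picture, given as the dict that the camera call returned (one of the last four; its "shot" number tells which), for a name from the list of things; names that differ only in an ending like _2 or _b are one class to them, and where a whole thing is asked for, a point or a joint stands for the part that bears it (a point fixed in the world has none). Each returns a list of dicts, best first, with "confidence" (0 to 1); they miss things now and then, are a little off and sometimes report something else, mostly with a low value. They report only what shows in the picture. A call takes as long as a camera call. They do not tell look-alikes from the thing itself.
- ctrl.boxes_of(name, picture): "point" ([column, row] in pixels, amid what is visible of it).
- ctrl.trace(name, picture): "pixels" (420x560 bool, what is visible of it) and "point" ([column, row] in pixels, amid what is visible of it).
The state is a dict: "time_s": time; "qpos": joint angles; "joint_vel": joint speeds; "tau": joint torques, N m; "ee_pos": TCP position; "eef_rot": TCP orientation; "force": force on the tool from outside, world axes, zero at the start; "moment": the same for the moment, N m; "grip_width": finger opening in m.
Only numpy, scipy, OpenCV 4.12 (cv2) and the standard library are available. Lean on these libraries where they do the work, as an engineer would, in place of code of your own. Each camera call takes 0.05 s, during which the arm holds its last target.

### The job

Take the round aluminium setting bar out of its dark storage block, lay it down on the brown pad and let go, then roll it along the pad until its brass dish faces straight up, and let go again. Then take it by its free dish end, lay it in the light V-cradle with the dish end sticking out and the dish still straight up, slide its black-banded tail back against the brass stop, and let go. Never let the bar down on the bench beside the pad, and leave all the other things where they are.

Things in the scene. Friction and masses are not known exactly. Their poses are not given: they have to be found in the camera images.
- bar_center (a point): Setting bar: smooth hollow aluminium, 40 mm diameter, 160 mm long, about 0.34 kg. This point is on its axis, half-way along; x runs along the bar from the black-banded tail end (x = -80 mm; band 14 mm long) to the dish end (x = +80 mm). The turn of this frame about x does not tell where the dish is: use dish.
- dish (a point): Brass rivet dish (16 mm disc, dark hollow) fixed on the bar's round side: 50 mm from the bar's centre towards the dish end, 20 mm off the axis. x runs along the bar to the dish end, z points out of the dish: straight up at the end, never at the start. Lines along the bar: black opposite the dish, blue on the +y, red on the -y side; brass lines on the end faces point to the dish.
- rack_seat (a point): Dark wood storage block with a V-trough, left or right, fixed; the bar starts with its centre here, 50 mm above the bench, along x (x: roughly away from the robot, to the closed end). The block spans x = -20 to +90 mm from here, 94 mm wide, 62 mm high; its sides keep fingers off, only the bar's tail (20 to 80 mm behind its centre) sticks out, its underside 30 mm above the bench.
- cradle_seat (a point): Where the bar's centre belongs in the light wood 90 degree V-cradle (fixed, left or right), 50 mm above the bench. x runs along the trough away from the brass stop, roughly away from the robot; z up. Wood spans x = -90 to +20 mm from here, 94 mm wide, 62 mm high. The stop's face (x = -80 mm, top 60 mm above the bench) meets the bar's tail end; the dish end sticks out 60 mm, free all round.
- pad: Brown leather-faced pad fixed on the bench, 240 mm (x) by 320 mm (y), 6 mm thick; origin at the centre of its underside, x roughly away from the robot. The bar lies on it with its axis 26 mm above the bench and rolls without slipping, with a little resistance, so that it stays where it is left.
- rivet_pot_mid (a point): Copper pot 46 mm across, 38 mm high, centre half-way up; stands on one of the pad's side parts (x within 80 mm, y 105 to 135 mm to either side of the pad's centre); leave it where it is.
- wax_mid (a point): Round yellow block of wax 44 mm across, 28 mm high, centre half-way up; stands on the pad's other side part; leave it where it is.
- spool_mid (a point): Cream thread spool 42 mm across, 48 mm high, upright on the bench near the robot, centre half-way up; stands as a bystander, leave it where it is.
- bench_block_mid (a point): Steel block 50 x 50 x 22 mm on the bench near the robot, centre half-way up; stands as a bystander, leave it where it is.
- jar_mid (a point): Amber jar 56 mm across, 70 mm high, on the bench beyond the pad, centre half-way up; stands as a bystander, leave it where it is.
- hammer_grip (a point): Handle of a hammer (handle 190 mm, head 80 mm) lying beyond the pad; stands as a bystander, leave it where it is.
- awl_grip (a point): Handle of an awl 150 mm long lying beyond the pad; stands as a bystander, leave it where it is.
Things that resemble listed ones, but are neither listed nor needed, are in the scene too. Of the things that look like the part that bears bar_center, the larger one is meant.

How it is judged:
On the way, in this order (a step that is already met when the one before it is completed fails the run):
1. the bar lies on the pad, let go and at rest (z of bar_center in the frame of pad between 0.022 and 0.029 m and angle between bar_center's own x axis and vertical between 1.5 and 1.64 rad and x of bar_center in the frame of pad between -0.12 and 0.12 m and y of bar_center in the frame of pad between -0.16 and 0.16 m and contact force between the fingers and bar below 0.1 N and angular speed of bar below 0.1 rad/s and linear speed of bar below 0.01 m/s), for 0.2 s.
2. the bar rolls: it turns while lying on the pad (z of bar_center in the frame of pad between 0.022 and 0.029 m and angle between bar_center's own x axis and vertical between 1.5 and 1.64 rad and x of bar_center in the frame of pad between -0.12 and 0.12 m and y of bar_center in the frame of pad between -0.16 and 0.16 m and angular speed of bar above 0.2 rad/s), for 0.1 s.
3. the bar lies on the pad, let go and at rest, with its dish facing up within 0.2 rad (all of step 1 and angle between dish's own z axis and vertical below 0.2 rad), for 0.2 s.
At the end, for the whole second after the job is handed in: The bar lies at rest and released in the cradle's V (axis within 4 mm and 0.08 rad of the trough's), dish end out, tail within 4 mm of the brass stop, the dish facing up within 0.2 rad (11 degrees) (y of bar_center in the frame of cradle_seat between -0.004 and 0.004 m and z of bar_center in the frame of cradle_seat between -0.004 and 0.004 m and x of bar_center in the frame of cradle_seat between -0.003 and 0.004 m and x of dish in the frame of cradle_seat above 0.03 m and angle between the x axis of bar_center and the x axis of cradle_seat, either way round below 0.08 rad and angle between dish's own z axis and vertical below 0.2 rad and linear speed of bar below 0.01 m/s and angular speed of bar below 0.1 rad/s and contact force between the fingers and bar below 0.1 N); the robot touches nothing.
It fails at once if the bar is let down on the bench beside the pad (its axis comes below 22 mm) (height (world z) of bar_center below 0.022 m).
It fails at once if a bystander is moved by more than 15 mm (distance of any of rivet_pot_mid, wax_mid, spool_mid, bench_block_mid, jar_mid, hammer_grip, awl_grip from where it was at the start of the episode above 0.015 m).
It also fails if it takes over 64 s, if anything falls off the work surface, if the arm or the gripper's body presses on something with over 40 N, if the wrist force passes 120 N, or if a joint passes its speed limit or range.

## Working session

There is one attempt and no reset: what is moved stays moved. The work goes in short steps, Python scripts to look and compute and a tool call to move; the robot and the scene stay as the last step left them, time stands still between calls to the robot, and variables do not carry over. Pictures are saved under pics/ and viewed, and the job is handed in when it is done.

Besides the shell and the picture viewer there is one more tool, called after "Call:" as name(argument=value, ...) on one line, values as JSON. play_rows: Moves the arm, as the interface text tells. Its arguments: {"type":"object","properties":{"twist":{"type":"array"},"travel":{"type":"array"},"grip":{"type":"array"},"force":{"type":"number"}},"required":["twist","travel","grip"]}

```bash
ls; mkdir -p pics
cat > h.py <<'E'
import numpy as np, cv2
from station import ctrl
def K(c):
    h=c["img"].shape[0]; f=h/2/np.tan(np.radians(c["vfov"])/2); return f
def proj(c,P):
    P=np.atleast_2d(P).astype(float); R=cv2.Rodrigues(np.array(c["rvec"],float))[0]
    q=P@R.T+np.array(c["tvec"]); s=q[:,:2]/q[:,2:]; r2=(s**2).sum(1,keepdims=True)
    return s*(1+c["k1"]*r2)*K(c)+[c["cx"],c["cy"]]
def ray(c,uv):
    uv=np.atleast_2d(uv).astype(float); d=(uv-[c["cx"],c["cy"]])/K(c); s=d.copy()
    for _ in range(30): s=d/(1+c["k1"]*(s**2).sum(1,keepdims=True))
    R=cv2.Rodrigues(np.array(c["rvec"],float))[0]
    D=np.c_[s,np.ones(len(s))]@R; o=-R.T@np.array(c["tvec"]); return o,D
def atz(c,uv,z):
    o,D=ray(c,uv); return o+D*((z-o[2])/D[:,2])[:,None]
def save(c,n): cv2.imwrite("pics/"+n+".png",c["img"][:,:,::-1])
E
python3 - <<'E'
from h import *
print(ctrl.get_obs(), ctrl.tip_reach)
for n in ["scene","top"]:
    c=ctrl.camera(n); save(c,n+"0"); print(n,{k:c[k] for k in c if k!="img"})
    for t in ["bar_center","dish","rack_seat","cradle_seat","pad","rivet_pot_mid","wax_mid","spool_mid","bench_block_mid","jar_mid","hammer_grip","awl_grip"]:
        z={"bar_center":.05,"dish":.05,"rack_seat":.062,"cradle_seat":.062,"pad":.006,"rivet_pot_mid":.025,"wax_mid":.02,"spool_mid":.024,"bench_block_mid":.011,"jar_mid":.035}.get(t,.01)
        for b in ctrl.boxes_of(t,c)[:3]: print(t,np.round(b["point"],1),round(b["confidence"],2),atz(c,b["point"],z).round(3))
E
```

```text
pics
{'time_s': 0.0, 'qpos': array([ 1.19938986e+00,  3.00461652e-01,  1.52159611e+00,  1.35450149e-06,
        1.32068691e+00, -6.66266919e-02]), 'joint_vel': array([-9.28337000e-06, -1.20767579e-03,  7.86775800e-04, -2.90314870e-04,
        4.16153400e-04, -1.36471216e-03]), 'tau': array([ 3.54215872e-04, -5.31813455e+01, -3.52737665e+01,  7.08123785e-02,
        2.44895130e-02, -9.20111074e-05]), 'ee_pos': array([0.16496885, 0.52440738, 0.21288515]), 'eef_rot': array([-1.57194569e+00,  7.80069161e-05, -3.04780156e-01]), 'force': array([ 0.11430245,  0.16194638, -0.77052774]), 'moment': array([-0.01023339, -0.00330966,  0.00188782]), 'grip_width': 0.09384671632762502} 0.008
scene {'vfov': 55.36014690244479, 'cx': 284.30179300441984, 'cy': 207.6815742129322, 'k1': -0.09299489962660393, 'rvec': array([ 1.9879412 ,  1.38685471, -0.60567985]), 'tvec': array([-0.16723624, -0.255736  ,  1.30862339]), 'shot': 1}
bar_center [137.2 183.4] 0.92 [[ 0.23  -0.317  0.05 ]]
bar_center [153.3 245.2] 0.89 [[ 0.465 -0.301  0.05 ]]
dish [148.4 174.2] 0.38 [[ 0.202 -0.285  0.05 ]]
rack_seat [160. 275.
[... 835 characters left out ...]
shot': 2}
bar_center [385.5 321. ] 0.96 [[ 0.188 -0.316  0.05 ]]
bar_center [380.5 213.4] 0.7 [[ 0.48  -0.306  0.05 ]]
rack_seat [370.2 200.1] 0.55 [[ 0.516 -0.275  0.062]]
cradle_seat [147.8 211.6] 0.83 [[0.489 0.326 0.062]]
pad [269.3 180.6] 0.92 [[ 0.577 -0.003  0.006]]
rivet_pot_mid [219.3 186.5] 0.72 [[0.559 0.136 0.025]]
wax_mid [303.5 213.2] 0.71 [[ 0.484 -0.097  0.02 ]]
spool_mid [316.5 248.9] 0.57 [[ 0.385 -0.132  0.024]]
bench_block_mid [217.9 248.7] 0.71 [[0.387 0.141 0.011]]
hammer_grip [295.7 112.2] 0.91 [[ 0.772 -0.079  0.01 ]]
hammer_grip [194.8 120.1] 0.74 [[0.751 0.208 0.01 ]]
awl_grip [241.5 122.5] 0.82 [[0.743 0.075 0.01 ]]
awl_grip [146.3 210.8] 0.46 [[0.494 0.344 0.01 ]]
```

View pics/scene0.png

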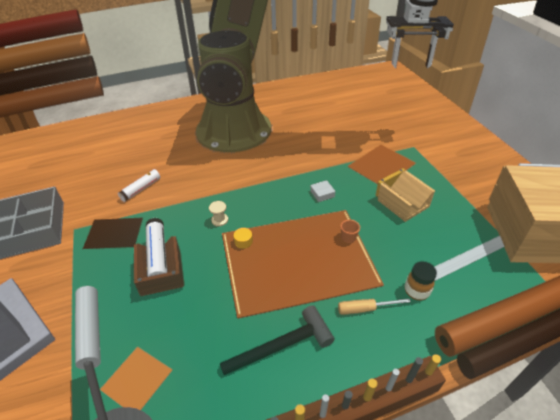

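View pics/top0.png

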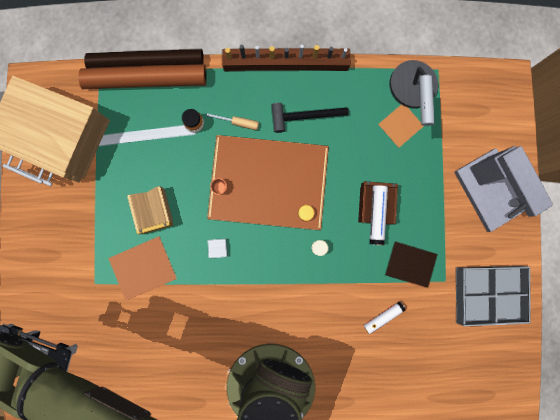

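The scene picture shows the bar in the dark block (about 155,245) on the robot's right, with a smaller look-alike at (140,185). The cradle is at (405,192), the pot at (349,231) and the wax at (243,238). The top picture shows the bar at (380,213) with a blue line facing up, and the cradle at (150,210).

Run:
```python
import cv2,numpy as np
a=cv2.imread("pics/scene0.png");b=cv2.imread("pics/top0.png")
def z(i,x,y,w,h,s): return cv2.resize(i[y:y+h,x:x+w],None,fx=s,fy=s,interpolation=cv2.INTER_CUBIC)
A=np.hstack([z(a,120,205,75,100,5),z(b,350,170,60,80,6.25)]); 
cv2.imwrite("pics/rack_z.png",A)
A=np.hstack([z(a,370,160,75,70,5),z(b,120,175,75,70,5)]); 
cv2.imwrite("pics/crad_z.png",A)
cv2.imwrite("pics/pad_z.png",z(b,190,120,155,130,5))
```

```text
(no output)
```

View pics/rack_z.png

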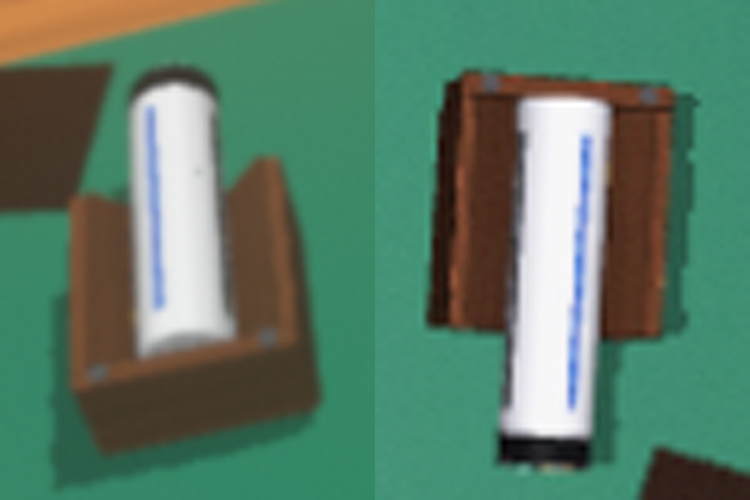

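View pics/crad_z.png

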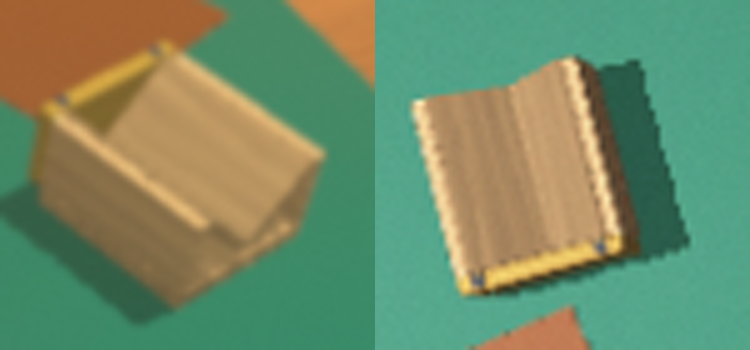

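View pics/pad_z.png

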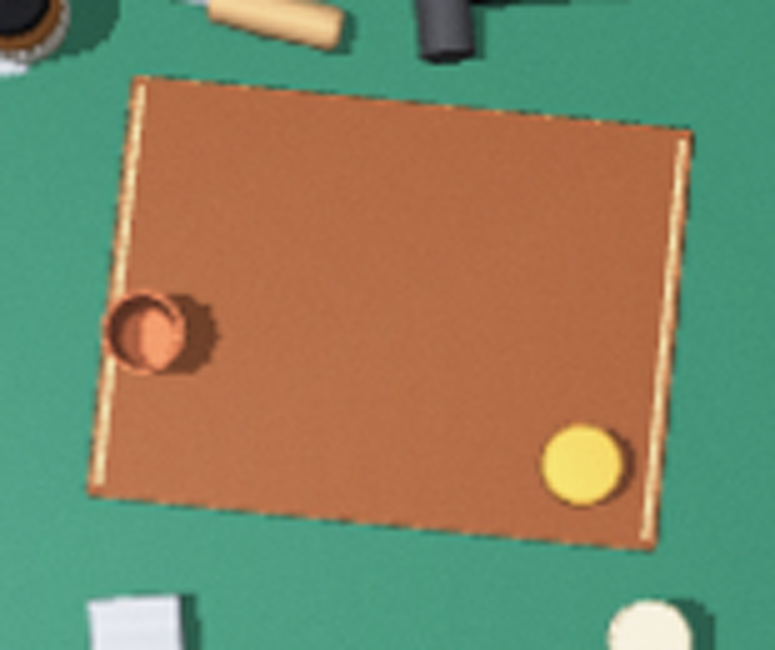

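```bash
cat >> h.py <<'E'
from scipy.optimize import minimize
def hull_mask(c,P,S=4):
    p=proj(c,P); h=cv2.convexHull(p.astype(np.float32))
    m=np.zeros((420*S,560*S),np.uint8); cv2.fillPoly(m,[np.round((h+.5)*S-.5).astype(np.int32)],1)
    return cv2.resize(m.astype(np.float32),(560,420),interpolation=cv2.INTER_AREA)
def cyl(x,y,z,yaw,pitch=0,L=.16,r=.02):
    a=np.linspace(0,2*np.pi,48,endpoint=False)
    u=np.array([np.cos(yaw)*np.cos(pitch),np.sin(yaw)*np.cos(pitch),np.sin(pitch)]); v=np.array([-np.sin(yaw),np.cos(yaw),0]); w=np.cross(u,v)
    ring=r*(np.cos(a)[:,None]*v+np.sin(a)[:,None]*w)
    o=np.array([x,y,z]); return np.vstack([o+u*L/2+ring,o-u*L/2+ring])
def fitbar(shots,masks,x0,z,steps=(.01,.01,.1)):
    def f(p):
        s=0
        for c,m in zip(shots,masks):
            h=hull_mask(c,cyl(p[0],p[1],z,p[2])); s+=1-np.minimum(h,m).sum()/np.maximum(h,m).sum()
        return s
    S=np.vstack([x0]+[np.array(x0)+np.eye(3)[i]*steps[i] for i in range(3)])
    r=minimize(f,x0,method="Nelder-Mead",options=dict(initial_simplex=S,xatol=1e-4,fatol=1e-5)); return r.x,r.fun
def bmask(c,near):
    ts=ctrl.trace("bar_center",c)
    t=min(ts,key=lambda t:np.hypot(*(np.array(t["point"])-near))); return t["pixels"].astype(np.float32),t
E
python3 - <<'E'
from h import *
cs=[ctrl.camera("top"),ctrl.camera("scene")]
ms=[bmask(cs[0],[380,213])[0],bmask(cs[1],[153,245])[0]]
for i in ([0],[1],[0,1]):
    print(i,fitbar([cs[j] for j in i],[ms[j] for j in i],[.49,-.306,-.05],.05))
# pad by colour in top
for n,c in zip(["top","scene"],cs):
    t=ctrl.trace("pad",c)[0]; m=t["pixels"].astype(np.uint8)
    k=cv2.findContours(cv2.morphologyEx(m,cv2.MORPH_CLOSE,np.ones((9,9))),0,1)[0]; k=max(k,key=cv2.contourArea)
    pts=atz(c,k[:,0].astype(float),.006)[:,:2]
    print(n,cv2.minAreaRect(pts.astype(np.float32)), len(pts))
    t=ctrl.trace("cradle_seat",c)[0]; m=t["pixels"]; print(m.sum())
    cv2.imwrite("pics/crm_%s.png"%n,m.astype(np.uint8)*255)
E
```

```text
[0] (array([ 0.47543462, -0.29998984, -0.08602785]), np.float64(0.06056082248687744))
[1] (array([ 0.46632089, -0.29748504, -0.06435008]), np.float64(0.13382822275161743))
[0, 1] (array([ 0.47362044, -0.29877839, -0.0838377 ]), np.float64(0.2435368299484253))
top ((0.5731074810028076, 0.0029309093952178955), (0.32302436232566833, 0.2442236691713333), 83.3095703125) 414
1482
scene ((0.5770623087882996, 0.001721009612083435), (0.3230274021625519, 0.24846193194389343), 84.25745391845703) 479
1915
```

Call:
play_rows(twist=[[0,0,0.012],[0,0,0.012],[0,0,0.012],[0,0,0.012],[0,0,0.012],[0,0,0.012],[0,0,0.012],[0,0,0.012],[0,0,0.012],[0,0,0.012],[0,0,0.012],[0,0,0.012]], travel=[[0.6,-0.7,0],[0.6,-0.7,0],[0.6,-0.7,0],[0.6,-0.75,0],[0.6,-0.75,0],[0.6,-0.8,0],[0.6,-0.8,0],[0.6,-0.8,0],[0.3,-0.8,0],[0,-0.8,0],[0,-0.8,0],[0,-0.8,0]], grip=[-1,-1,-1,-1,-1,-1,-1,-1,-1,-1,-1,-1])

```text
time_s: 2.9
ee_pos: [0.4198, 0.0631, 0.2136]
eef_rot: [-1.571, -0.0, -0.078]
force: [1.1, -0.8, 0.2]
grip_width: 0.0937
```

Call:
play_rows(twist=[[0,0,0],[0,0,0],[0,0,0],[0,0,0],[0,0,0],[0,0,0],[0,0,0],[0,0,0],[0,0,0],[0,0,0]], travel=[[0.04,-0.8,0],[0.04,-0.8,0],[0.04,-0.8,0],[0.04,-0.8,0],[0.04,-0.8,0],[0.04,-0.8,0],[0.04,-0.8,0],[0.04,-0.8,0],[0,-0.8,0],[0,0,0]], grip=[-1,-1,-1,-1,-1,-1,-1,-1,-1,-1])

```text
time_s: 3.9
ee_pos: [0.4355, -0.2988, 0.213]
eef_rot: [-1.571, 0.0, -0.082]
force: [-0.1, 0.1, 0.0]
grip_width: 0.0942
```

Run:
```python
from h import *
o=ctrl.get_obs();print(o["ee_pos"],o["eef_rot"],o["qpos"])
c=ctrl.camera("wrist"); save(c,"w1"); print({k:c[k] for k in c if k!="img"})
R=cv2.Rodrigues(c["rvec"])[0]; print("cam",-R.T@c["tvec"])
```

```text
[ 0.43546738 -0.29882403  0.21296232] [-1.57106991e+00  4.38936798e-04 -8.19873598e-02] [-6.70534928e-01  2.51760891e-01  1.58344961e+00 -4.88169210e-04
  1.30659538e+00 -2.15921643e+00]
{'vfov': 62.71145946282452, 'cx': 282.9188856057347, 'cy': 209.425572332229, 'k1': 0.01908528291313597, 'rvec': array([-2.1618455 , -1.99044019, -0.26069457]), 'tvec': array([ 0.26239216, -0.47004964,  0.27233465]), 'shot': 5}
cam [ 0.36110669 -0.29313449  0.38423508]
```

View pics/w1.png

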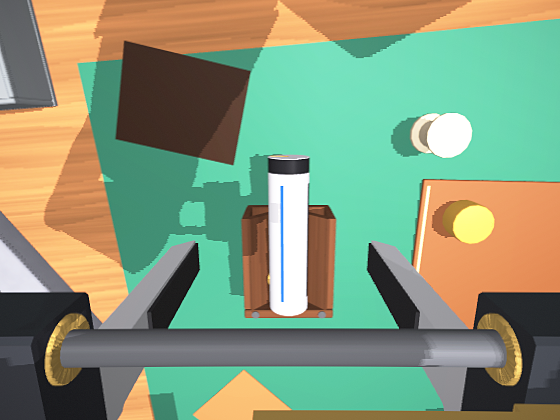

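The wrist picture shows the bar at columns 268–309, rows 155–315, with the band toward the robot, the blue line at column 282 and the dish peeping out at (269,278). I'll fit it.

```bash
cat >> h.py <<'E'
def roll_from_line(c,hsvmask,x,y,z,yaw,r=.02,name=""):
    """angle phi of line on bar around axis: 0=up, + toward left (y of bar horizontal frame). casts pixel rays on cylinder"""
    ys,xs=np.nonzero(hsvmask); o,D=ray(c,np.c_[xs,ys]); u=np.array([np.cos(yaw),np.sin(yaw),0]); v=np.array([-np.sin(yaw),np.cos(yaw),0])
    q=o-np.array([x,y,z]); W=np.array([0,0,1.])
    a=D@v; b=D@W; a0=q@v; b0=q@W
    A=a*a+b*b; B=2*(a*a0+b*b0); C=a0*a0+b0*b0-r*r; disc=B*B-4*A*C; ok=disc>0
    t=(-B-np.sqrt(np.where(ok,disc,0)))/(2*A); Y=a0+t*a; Z=b0+t*b; X=q@u+t*(D@u)
    ok&=np.abs(X)<.078
    ph=np.arctan2(Y,Z)[ok]; return ph,X[ok]
def colmask(c,col,region):
    h=cv2.cvtColor(c["img"],cv2.COLOR_RGB2HSV).astype(int); H,S,V=h[...,0],h[...,1],h[...,2]
    if col=="blue": m=(H>100)&(H<130)&(S>90)&(V>80)
    if col=="red": m=((H<8)|(H>172))&(S>110)&(V>80)
    if col=="brass": m=(H>15)&(H<35)&(S>80)&(V>80)
    if col=="black": m=(V<70)
    return m&region
E
python3 - <<'E'
from h import *
c=ctrl.camera("wrist"); m,t=bmask(c,[288,235])
p,f=fitbar([c],[m],[.475,-.3,-.085],.05); print(p,f)
reg=hull_mask(c,cyl(*p[:2],.05,p[2]))>.5
for col in ("blue","brass","red"):
    k=colmask(c,col,reg); 
    if k.sum()>5:
        ph,X=roll_from_line(c,k,p[0],p[1],.05,p[2]); print(col,k.sum(),np.median(ph),np.median(X))
u=np.array([np.cos(p[2]),np.sin(p[2])]); print("grasp -36",p[:2]-.036*u)
E
```

```text
[ 0.47722904 -0.29840567 -0.08128103] 0.017818450927734375
blue 310 -0.3025276214011853 -0.004563819435706294
brass 18 nan nan
grasp -36 [ 0.44134789 -0.29548278]
  return _methods._mean(a, axis=axis, dtype=dtype,
  ret = ret.dtype.type(ret / rcount)
```

Call:
play_rows(twist=[[0,0,0],[0,0,0],[0,0,0],[0,0,0],[0,0,0],[0,0,0],[0,0,0],[0,0,0],[0,0,0],[0,0,0],[0,0,0],[0,0,0]], travel=[[0.11,0.06,0],[0,0,-0.7],[0,0,-0.7],[0,0,-0.7],[0,0,-0.6],[0,0,-0.4],[0,0,-0.24],[0,0,-0.1],[0,0,0],[0,0,0],[0,0,0],[0,0,0]], grip=[-1,-1,-1,-1,-1,-1,-1,-1,-1,1,1,1], force=50)

```text
time_s: 5.25
ee_pos: [0.4418, -0.2926, 0.0421]
eef_rot: [-1.571, -0.001, -0.079]
force: [0.1, 0.6, -0.2]
grip_width: 0.073
```

Call:
play_rows(twist=[[0,0,0],[0,0,0],[0,0,0]], travel=[[0,0,0],[0,0,0],[0,0,0]], grip=[1,1,1])

```text
time_s: 5.55
ee_pos: [0.4416, -0.2924, 0.0415]
eef_rot: [-1.571, -0.0, -0.079]
force: [0.1, -0.6, -0.2]
grip_width: 0.0496
```

Call:
play_rows(twist=[[0,0,0],[0,0,0],[0,0,0],[0,0,0],[0,0,0]], travel=[[0,-0.06,0],[0,0,0],[0,0,0],[0,0,0],[0,0,0]], grip=[1,1,1,1,1])

```text
time_s: 6.05
ee_pos: [0.4414, -0.295, 0.0414]
eef_rot: [-1.57, 0.001, -0.078]
force: [-1.3, 5.3, 3.9]
grip_width: 0.0389
```

Call:
play_rows(twist=[[0,0,0],[0,0,0],[0,0,0],[0,0,0],[0,0,0],[0,0,0]], travel=[[0,0,0.1],[0,0,0.4],[0,0,0.6],[0,0,0.6],[0,0,0.4],[0,0,0]], grip=[1,1,1,1,1,1])

```text
time_s: 6.65
ee_pos: [0.4423, -0.2962, 0.149]
eef_rot: [-1.573, -0.004, -0.079]
force: [0.5, -0.4, -3.7]
grip_width: 0.0389
```

Run:
```python
from h import *
o=ctrl.get_obs();print(o["ee_pos"],o["eef_rot"],o["force"],o["moment"],o["grip_width"])
c=ctrl.camera("wrist"); s=ctrl.camera("scene")
a=c["img"];b=cv2.resize(s["img"][150:300,80:280],(560,420),interpolation=cv2.INTER_CUBIC)
cv2.imwrite("pics/lift.png",cv2.resize(np.hstack([a,b]),(800,300))[:,:,::-1])
```

```text
[ 0.44232238 -0.2961905   0.14898732] [-1.573388   -0.00361105 -0.07869223] [ 0.53315252 -0.36251046 -3.7089909 ] [ 0.04390833  0.10932417 -0.06764599] 0.03894394709953409
```

View pics/lift.png

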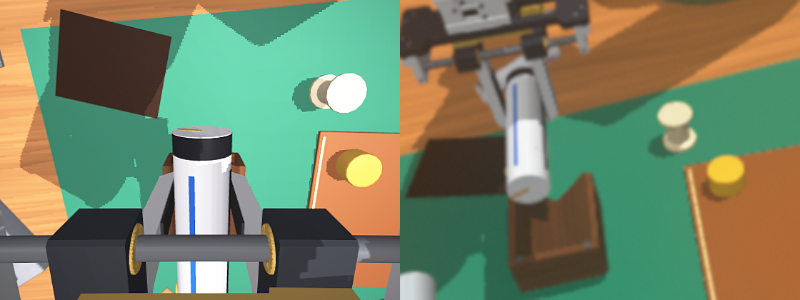

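The bar is held clear of the rack, gripped near its tail, with the tail brass line pointing to −y. I'm moving it over the pad now.

Call:
play_rows(twist=[[0,0,0],[0,0,0],[0,0,-0.01],[0,0,-0.01],[0,0,0],[0,0,0],[0,0,0],[0,0,0],[0,0,0],[0,0,0],[0,0,0],[0,0,0]], travel=[[0.1,0.25,0],[0.2,0.5,0],[0.22,0.6,0],[0.22,0.6,0],[0.22,0.6,0],[0.22,0.6,0],[0.22,0.6,0],[0.22,0.6,0],[0.22,0.6,0],[0.2,0.45,0],[0,0.2,0],[0,0,0]], grip=[1,1,1,1,1,1,1,1,1,1,1,1])

```text
time_s: 7.95
ee_pos: [0.5429, -0.014, 0.1453]
eef_rot: [-1.571, 0.002, -0.108]
force: [0.3, -0.8, -2.6]
grip_width: 0.0386
```

Run:
```python
from h import *
o=ctrl.get_obs();print(o["ee_pos"],o["eef_rot"],o["force"],o["moment"],o["grip_width"])
c=ctrl.camera("top"); s=ctrl.camera("scene")
a=cv2.resize(c["img"][110:260,170:370],(560,420),interpolation=cv2.INTER_CUBIC);b=cv2.resize(s["img"][180:330,200:400],(560,420),interpolation=cv2.INTER_CUBIC)
cv2.imwrite("pics/over.png",cv2.resize(np.hstack([a,b]),(800,300))[:,:,::-1])
```

```text
[ 0.54287545 -0.01402054  0.14529283] [-1.57075385  0.00211574 -0.10819432] [ 0.29864164 -0.77115857 -2.63511839] [-0.02613051  0.1202271   0.01783062] 0.03860774983494304
```

View pics/over.png

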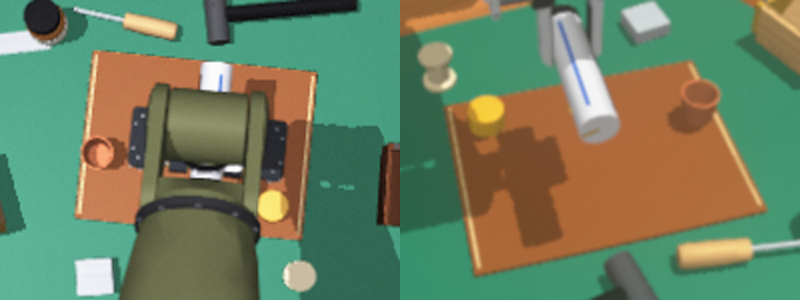

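The bar hangs over the pad, dish end away from the robot, clear of wax and pot. I'm lowering it.

Call:
play_rows(twist=[[0,0,0],[0,0,0],[0,0,0],[0,0,0],[0,0,0],[0,0,0],[0,0,0]], travel=[[0,0,-0.4],[0,0,-0.6],[0,0,-0.6],[0,0,-0.4],[0,0,-0.2],[0,0,-0.1],[0,0,0]], grip=[1,1,1,1,1,1,1])

```text
time_s: 8.75
ee_pos: [0.5436, -0.0158, 0.0316]
eef_rot: [-1.571, -0.0, -0.111]
force: [0.6, 0.2, -2.7]
grip_width: 0.0391
```

Call:
play_rows(twist=[[0,0,0],[0,0,0],[0,0,0],[0,0,0]], travel=[[0,0,-0.06],[0,0,-0.06],[0,0,0],[0,0,0]], grip=[1,1,1,1])

```text
time_s: 9.15
ee_pos: [0.5436, -0.0153, 0.0257]
eef_rot: [-1.571, -0.0, -0.11]
force: [-0.2, 0.9, -2.1]
grip_width: 0.0389
```

Call:
play_rows(twist=[[0,0,0],[0,0,0],[0,0,0],[0,0,0]], travel=[[0,0,-0.06],[0,0,-0.06],[0,0,-0.02],[0,0,0]], grip=[1,1,1,1])

```text
time_s: 9.55
ee_pos: [0.5435, -0.0153, 0.0183]
eef_rot: [-1.571, 0.0, -0.11]
force: [0.0, -0.1, -2.2]
grip_width: 0.0389
```

Call:
play_rows(twist=[[0,0,0],[0,0,0],[0,0,0]], travel=[[0,0,-0.02],[0,0,-0.02],[0,0,0]], grip=[1,1,1])

```text
time_s: 9.85
ee_pos: [0.5437, -0.0154, 0.0175]
eef_rot: [-1.571, -0.0, -0.11]
force: [-7.3, 0.9, 11.5]
grip_width: 0.0392
```

Call:
play_rows(twist=[[0,0,0],[0,0,0],[0,0,0],[0,0,0],[0,0,0],[0,0,0]], travel=[[0,0,0.03],[0,0,0],[0,0,0],[0,0,0],[0,0,0],[0,0,0]], grip=[1,-0.5,-0.5,-0.5,-0.5,-0.5])

```text
time_s: 10.45
ee_pos: [0.5436, -0.0153, 0.0179]
eef_rot: [-1.571, -0.0, -0.11]
force: [-0.1, -0.0, -0.1]
grip_width: 0.0702
```

Run:
```python
from h import *
o=ctrl.get_obs();print(o["ee_pos"],o["eef_rot"],o["force"],o["grip_width"])
c=ctrl.camera("scene"); w=ctrl.camera("wrist")
a=w["img"];b=cv2.resize(c["img"][180:330,200:400],(560,420),interpolation=cv2.INTER_CUBIC)
cv2.imwrite("pics/laid.png",cv2.resize(np.hstack([a,b]),(800,300))[:,:,::-1])
```

```text
[ 0.54361185 -0.01534897  0.01794893] [-1.57078992e+00 -1.09185772e-04 -1.10003095e-01] [-0.13826631 -0.02119775 -0.07568335] 0.07019931011147512
```

View pics/laid.png

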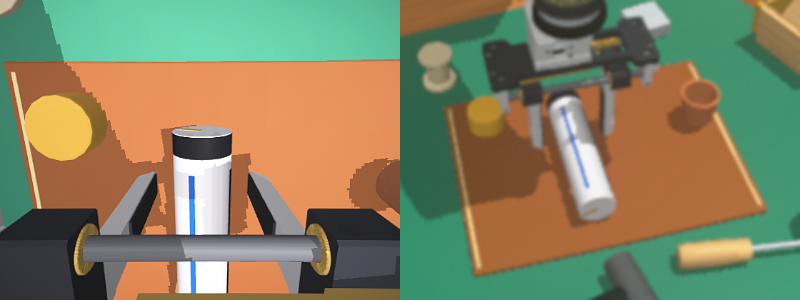

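Step 1 looks met: the bar lies on the pad, let go, dish to the −y side. I'll shift the open jaw to the bar's middle and push with the −y finger to roll it.

Call:
play_rows(twist=[[0,0,0],[0,0,0],[0,0,0],[0,0,0],[0,0,0],[0,0,0],[0,0,0],[0,0,0],[0,0,0]], travel=[[0.2,-0.022,0],[0.3,-0.035,0],[0.216,-0.022,0],[0.012,0.1,0],[0.012,0.1,0],[0.006,0.05,0],[0,0,0],[0,0,0],[0,0,0]], grip=[-0.5,-0.5,-0.5,-0.5,-0.5,-0.5,-0.5,-0.5,-0.5])

```text
time_s: 11.45
ee_pos: [0.5808, -0.0069, 0.018]
eef_rot: [-1.571, -0.0, -0.11]
force: [-0.2, -0.7, 0.8]
grip_width: 0.0703
```

Call:
play_rows(twist=[[0,0,0],[0,0,0],[0,0,0],[0,0,0],[0,0,0],[0,0,0],[0,0,0],[0,0,0]], travel=[[0.006,0.05,0],[0.006,0.05,0.02],[0.006,0.05,0.02],[0.006,0.05,0.02],[0.006,0.05,0.02],[0.006,0.05,0.02],[0,0,0],[0,0,0]], grip=[-0.5,-0.5,-0.5,-0.5,-0.5,-0.5,-0.5,-0.5])

```text
time_s: 12.25
ee_pos: [0.5826, 0.0083, 0.0229]
eef_rot: [-1.571, 0.0, -0.11]
force: [-0.3, -0.7, -0.5]
grip_width: 0.0706
```

Run:
```python
from h import *
o=ctrl.get_obs();print(o["ee_pos"],o["eef_rot"],o["force"],o["grip_width"])
c=ctrl.camera("scene"); w=ctrl.camera("wrist")
a=w["img"];b=cv2.resize(c["img"][180:330,200:400],(560,420),interpolation=cv2.INTER_CUBIC)
cv2.imwrite("pics/roll1.png",cv2.resize(np.hstack([a,b]),(800,300))[:,:,::-1])
```

```text
[0.58263435 0.00825209 0.02294987] [-1.57080146e+00  8.04852609e-06 -1.09886054e-01] [-0.33800888 -0.71154354 -0.45374003] 0.07060434357005674
```

View pics/roll1.png

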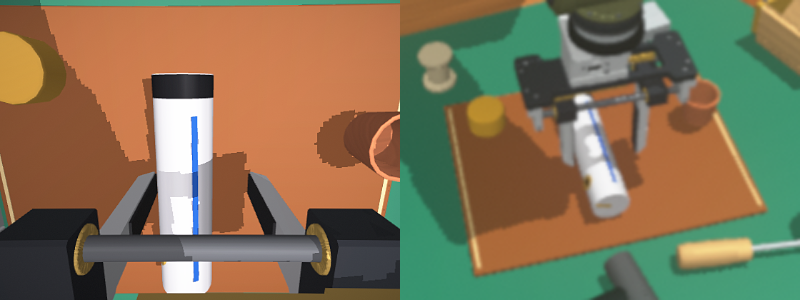

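The bar is rolling: the blue line moved right of its middle, and the dish shows on the left in the scene view. I'll measure the angle.

```bash
cat >> h.py <<'E'
def fitroi(c,m,x0,z,roi,steps=(.01,.01,.1)):
    def f(p):
        h=hull_mask(c,cyl(p[0],p[1],z,p[2]))*roi; M=m*roi; return 1-np.minimum(h,M).sum()/np.maximum(h,M).sum()
    S=np.vstack([x0]+[np.array(x0)+np.eye(3)[i]*steps[i] for i in range(3)])
    r=minimize(f,x0,method="Nelder-Mead",options=dict(initial_simplex=S,xatol=1e-4,fatol=1e-5)); return r.x,r.fun
def measure(c,near,x0,z,rowmax=420,rowmin=0):
    m,t=bmask(c,near); roi=np.zeros((420,560),np.float32); roi[rowmin:rowmax]=1
    p,f=fitroi(c,m,x0,z,roi); reg=(hull_mask(c,cyl(p[0],p[1],z,p[2]))*roi)>.5
    print("bar",p.round(4),"1-iou",round(float(f),4))
    for col,off in (("blue",-np.pi/2),("red",np.pi/2)):
        k=colmask(c,col,reg)
        if k.sum()>15:
            ph,X=roll_from_line(c,k,p[0],p[1],z,p[2]); 
            if len(ph): print(col,len(ph),"phi",np.median(ph).round(3),"dish",(np.median(ph)+off).round(3),"iqr",np.subtract(*np.percentile(ph,[75,25])).round(3))
    k=colmask(c,"brass",reg)
    if k.sum()>15:
        ph,X=roll_from_line(c,k,p[0],p[1],z,p[2]); g=np.abs(X-.05)<.012
        if g.sum()>5: print("brass",g.sum(),"phi",np.mean(ph[g]).round(3),"X",np.mean(X[g]).round(4))
    return p
E
python3 - <<'E'
from h import *
w=ctrl.camera("wrist"); p=measure(w,[255,220],[.583,-.005,-.11],.026,rowmax=320)
E
```

```text
bar [ 0.5807 -0.0049 -0.1069] 1-iou 0.0098
blue 1257 phi 0.416 dish -1.155 iqr 0.098
```

Call:
play_rows(twist=[[0,0,0],[0,0,0],[0,0,0],[0,0,0],[0,0,0],[0,0,0],[0,0,0],[0,0,0],[0,0,0],[0,0,0],[0,0,0]], travel=[[0.006,0.05,0],[0.006,0.05,0],[0.006,0.05,0],[0.006,0.05,0],[0.006,0.05,0],[0.006,0.05,0],[0.006,0.05,0],[0.004,0.03,0],[0.002,0.02,0],[0,0,0],[0,0,0]], grip=[-0.5,-0.5,-0.5,-0.5,-0.5,-0.5,-0.5,-0.5,-0.5,-0.5,-0.5])

```text
time_s: 13.55
ee_pos: [0.585, 0.0281, 0.0229]
eef_rot: [-1.571, 0.0, -0.11]
force: [-0.6, 0.2, 0.9]
grip_width: 0.0703
```

Run:
```python
from h import *
o=ctrl.get_obs();print(o["ee_pos"],o["force"],o["grip_width"])
w=ctrl.camera("wrist"); p=measure(w,[255,220],[.584,.013,-.11],.026,rowmax=320)
c=ctrl.camera("scene")
a=w["img"];b=cv2.resize(c["img"][180:330,200:400],(560,420),interpolation=cv2.INTER_CUBIC)
cv2.imwrite("pics/roll2.png",cv2.resize(np.hstack([a,b]),(800,300))[:,:,::-1])
```

```text
[0.58504441 0.0281374  0.02293336] [-0.58395461  0.1513197   0.91196694] 0.07029044373542055
bar [ 0.5826  0.0133 -0.1053] 1-iou 0.0086
blue 380 phi 1.279 dish -0.292 iqr 0.181
```

View pics/roll2.png

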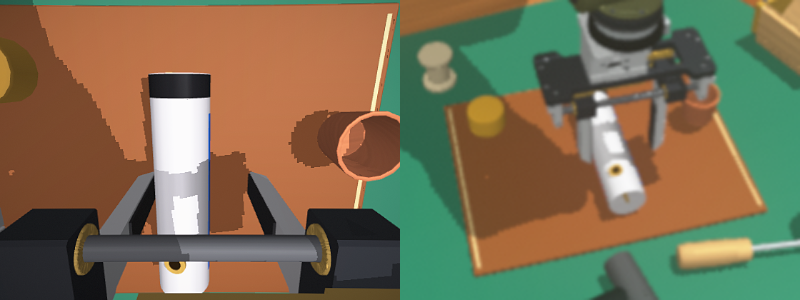

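```bash
cat >> h.py <<'E'
def dishphi(c,p,z,reg=None):
    for b in ctrl.boxes_of("dish",c)[:2]:
        m=np.zeros((420,560),bool); u,v=np.round(b["point"]).astype(int); m[v,u]=1
        ph,X=roll_from_line(c,m,p[0],p[1],z,p[2]); print("dish net",np.round(b["point"],1),round(b["confidence"],2),"phi",ph.round(3),"X",X.round(4))
    for b in ctrl.trace("dish",c)[:1]:
        m=b["pixels"]; ph,X=roll_from_line(c,m,p[0],p[1],z,p[2])
        if len(ph): print("dish trace n",m.sum(),"phi",ph.mean().round(3),"mid",((ph.min()+ph.max())/2).round(3),"X",X.mean().round(4))
E
python3 - <<'E'
from h import *
p=[.5826,.0133,-.1053]
for n in ("wrist","scene"):
    c=ctrl.camera(n); print(n); dishphi(c,p,.026)
E
```

```text
wrist
dish net [289.6 315.3] 0.77 phi [1.13] X [0.0258]
dish trace n 805 phi 0.548 mid 0.37 X 0.0211
scene
dish net [307.9 264.1] 0.51 phi [-0.184] X [0.0483]
dish net [147.8 176.9] 0.49 phi [] X []
```

Run:
```python
from h import *
p=[.5826,.0133,-.1053]
c=ctrl.camera("wrist"); cv2.imwrite("pics/wd.png",cv2.resize(c["img"][330:415,200:320],None,fx=6,fy=6,interpolation=cv2.INTER_CUBIC)[:,:,::-1])
reg=hull_mask(c,cyl(p[0],p[1],.026,p[2]))>.5; box=np.zeros((420,560),bool); box[355:395,225:275]=1
h=cv2.cvtColor(c["img"],cv2.COLOR_RGB2HSV); m=(h[...,1]>60)&box&reg
ys,xs=np.nonzero(m); print(m.sum(),xs.mean(),ys.mean(),xs.min(),xs.max(),ys.min(),ys.max())
ph,X=roll_from_line(c,m,p[0],p[1],.026,p[2]); print(ph.mean(),ph.min(),ph.max(),X.mean())
```

```text
435 245.5632183908046 373.11034482758623 230 260 365 383
-0.2497353108152031 -0.7335849127294005 0.13659779826430324 0.05257110599035578
```

View pics/wd.png

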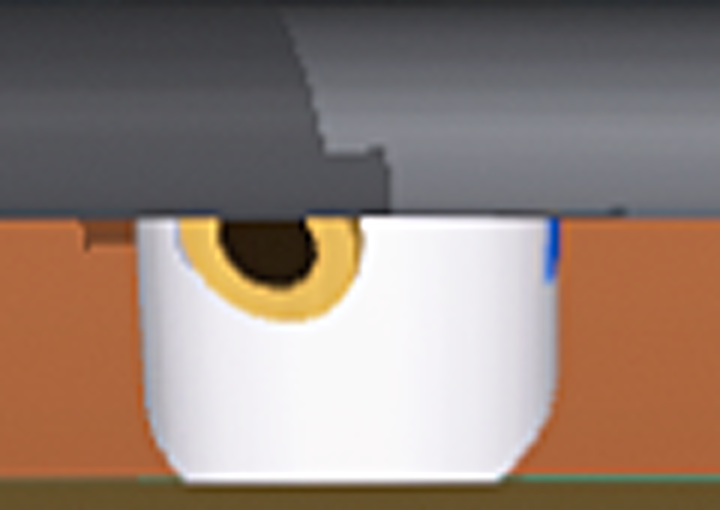

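Call:
play_rows(twist=[[0,0,0],[0,0,0],[0,0,0],[0,0,0],[0,0,0],[0,0,0],[0,0,0]], travel=[[0.002,0.02,0],[0.002,0.02,0],[0.002,0.02,0],[0.002,0.02,0],[0.001,0.01,0],[0,0,0],[0,0,0]], grip=[-0.5,-0.5,-0.5,-0.5,-0.5,-0.5,-0.5])

```text
time_s: 14.75
ee_pos: [0.5855, 0.0327, 0.0229]
eef_rot: [-1.571, -0.0, -0.11]
force: [-0.7, -0.5, -0.2]
grip_width: 0.0708
```

Run:
```python
from h import *
o=ctrl.get_obs();print(o["ee_pos"],o["force"],o["grip_width"])
c=ctrl.camera("wrist"); p=measure(c,[255,220],[.584,.017,-.11],.026,rowmax=320)
reg=hull_mask(c,cyl(p[0],p[1],.026,p[2]))>.5; box=np.zeros((420,560),bool); box[367:398,205:300]=1
h=cv2.cvtColor(c["img"],cv2.COLOR_RGB2HSV); m=(h[...,1]>60)&box&reg
ph,X=roll_from_line(c,m,p[0],p[1],.026,p[2]); k=np.abs(X-.055)<.012; print(k.sum(),ph[k].mean(),X[k].mean())
k=(X>.053)&(X<.06); print((ph[k].min()+ph[k].max())/2)
s=ctrl.camera("scene"); dishphi(s,p,.026)
cv2.imwrite("pics/wd2.png",cv2.resize(c["img"][330:415,200:320],None,fx=6,fy=6,interpolation=cv2.INTER_CUBIC)[:,:,::-1])
```

```text
[0.58551059 0.03270134 0.02294082] [-0.72417557 -0.4647432  -0.18549387] 0.07081262844541479
bar [ 0.5831  0.0173 -0.1067] 1-iou 0.0125
blue 111 phi 1.429 dish -0.142 iqr 0.039
red 20 phi -1.295 dish 0.276 iqr 0.04
459 -0.038899507287289574 0.05261053091508985
-0.06741346658415703
dish net [309.9 265.4] 0.45 phi [-0.214] X [0.0518]
dish trace n 43 phi -0.022 mid -0.005 X 0.0489
```

View pics/wd2.png

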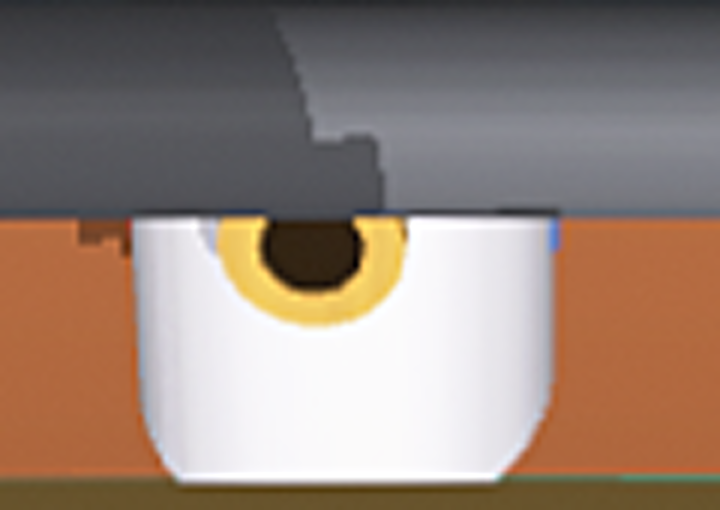

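Dish reads about −0.05 rad from up, from ring and edge lines. I'll back the finger off, centre the jaws over the dish-end side, and let the bar rest untouched.

Call:
play_rows(twist=[[0,0,0],[0,0,0],[0,0,0],[0,0,0],[0,0,0],[0,0,0],[0,0,0],[0,0,0],[0,0,0],[0,0,0]], travel=[[-0.01,-0.1,0],[-0.012,-0.12,0],[-0.01,-0.09,0],[0.3,-0.032,0],[0.3,-0.032,0],[0.116,-0.012,-0.05],[0,0,-0.04],[0,0,0],[0,0,0],[0,0,0]], grip=[-0.5,-0.5,-0.5,-0.5,-0.5,-0.5,-0.5,-0.5,-0.5,-0.5])

```text
time_s: 16.0
ee_pos: [0.6194, 0.0135, 0.0186]
eef_rot: [-1.571, 0.0, -0.11]
force: [-0.4, -0.1, 0.7]
grip_width: 0.0705
```

Run:
```python
from h import *
o=ctrl.get_obs();print(o["ee_pos"],o["eef_rot"],o["force"],o["grip_width"])
c=ctrl.camera("wrist"); p=measure(c,[255,220],[.584,.017,-.11],.026,rowmax=310)
s=ctrl.camera("scene"); dishphi(s,p,.026)
a=c["img"];b=cv2.resize(s["img"][180:330,200:400],(560,420),interpolation=cv2.INTER_CUBIC)
cv2.imwrite("pics/roll3.png",cv2.resize(np.hstack([a,b]),(800,300))[:,:,::-1])
```

```text
[0.61942368 0.01345809 0.01856604] [-1.57078826e+00  3.22614331e-05 -1.09946721e-01] [-0.40195641 -0.07789233  0.65865126] 0.0704629151053473
bar [ 0.583   0.0173 -0.1106] 1-iou 0.0124
blue 51 phi 1.363 dish -0.208 iqr 0.049
red 27 phi -1.387 dish 0.184 iqr 0.036
brass 268 phi -0.041 X 0.0457
dish net [310.3 265.9] 0.38 phi [-0.24] X [0.0543]
dish trace n 27 phi 0.014 mid 0.017 X 0.0491
```

View pics/roll3.png

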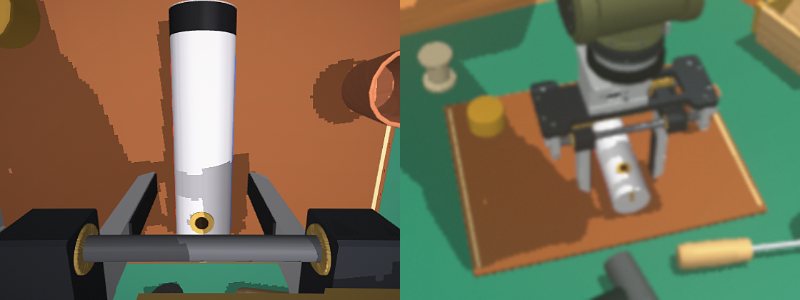

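The dish faces up at (201,223) in the left view, and ring and edge lines agree to within about 0.04 rad. The bar is at rest untouched, so I'm gripping the dish end.

Call:
play_rows(twist=[[0,0,0],[0,0,0],[0,0,0],[0,0,0],[0,0,0],[0,0,0],[0,0,0],[0,0,0]], travel=[[0,0,0],[0,0,0],[0,0,0],[0,0,0],[0,0,0],[0,0,0],[0,0,0],[0,0,0]], grip=[1,1,1,1,1,1,1,1], force=55)

```text
time_s: 17.05
ee_pos: [0.6197, 0.0134, 0.0184]
eef_rot: [-1.571, -0.0, -0.11]
force: [0.8, 0.7, -0.9]
grip_width: 0.0386
```

Run:
```python
from h import *
o=ctrl.get_obs();print(o["ee_pos"],o["eef_rot"],o["force"],o["grip_width"])
c=ctrl.camera("wrist"); p=measure(c,[255,220],[.584,.017,-.11],.026,rowmax=320)
# cradle look from top (arm may not hide)
t=ctrl.camera("top"); save(t,"top1"); save(c,"w4")
```

```text
[0.61971655 0.01340958 0.01843354] [-1.57077319e+00 -2.94549166e-05 -1.09989247e-01] [ 0.78501732  0.69806673 -0.93809255] 0.03859096219547495
bar [ 0.5829  0.0169 -0.1152] 1-iou 0.0127
blue 69 phi 1.346 dish -0.225 iqr 0.059
red 23 phi -1.364 dish 0.207 iqr 0.039
brass 441 phi -0.046 X 0.0482
```

View pics/w4.png

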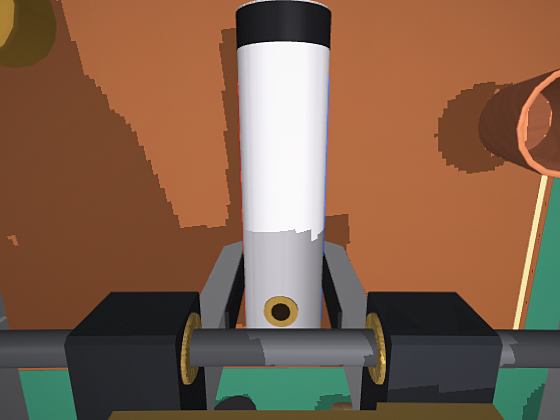

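```bash
cat > cr.py <<'E'
from h import *
from scipy.optimize import least_squares
import sys
t=ctrl.camera("top"); s=ctrl.camera("scene")
def up(im,x,y,w,h,f): return cv2.resize(im[y:y+h,x:x+w],None,fx=f,fy=f,interpolation=cv2.INTER_CUBIC)
T={"tl":[127.6,195],"tr":[160,186.6],"nr":[168.6,223],"nl":[137.4,233.4]}
for k in T: print(k,atz(t,T[k],.062))
E
python3 cr.py
```

```text
tl [[0.53443721 0.38255231 0.062     ]]
tr [[0.5563706  0.29293246 0.062     ]]
nr [[0.45758828 0.26866149 0.062     ]]
nl [[0.42995405 0.35431472 0.062     ]]
```

```bash
cat > cr.py <<'E'
from h import *
def model(x,y,yaw):
    # V: depth: axis at 50, r=20, bottom z=.05-.0283=.0217 ; top .062 half-width .0403
    zb=.05-.02*np.sqrt(2); w=.062-zb
    prof=[(-.047,0),(.047,0),(.047,.062),(w,.062),(0,zb),(-w,.062),(-.047,.062)]
    R=np.array([[np.cos(yaw),-np.sin(yaw)],[np.sin(yaw),np.cos(yaw)]])
    def W(X,a): return np.r_[np.array([x,y])+R@np.array([X,a[0]]),a[1]]
    F=[[W(-.08,a) for a in prof],[W(.02,a) for a in prof]]
    for i in range(7):
        a,b=prof[i],prof[(i+1)%7]; F.append([W(-.08,a),W(.02,a),W(.02,b),W(-.08,b)])
    q=[(-.047,0),(.047,0),(.047,.060),(-.047,.060)]
    F+= [[W(X,a) for a in q] for X in(-.09,-.08)]
    for i in range(4):
        a,b=q[i],q[(i+1)%4]; F.append([W(-.09,a),W(-.08,a),W(-.08,b),W(-.09,b)])
    return F
def rend(c,F,S=4):
    m=np.zeros((420*S,560*S),np.uint8)
    for f in F: cv2.fillPoly(m,[np.round((proj(c,f)+.5)*S-.5).astype(np.int32)],1)
    return cv2.resize(m.astype(np.float32),(560,420),interpolation=cv2.INTER_AREA)
if __name__=="__main__":
    cs=[ctrl.camera("top"),ctrl.camera("scene")]; ms=[]
    for c,n in zip(cs,([148,211],[403,192])):
        ts=ctrl.trace("cradle_seat",c); t=min(ts,key=lambda t:np.hypot(*(np.array(t["point"])-n))); ms.append(t["pixels"].astype(np.float32))
    for idx in ([0],[1],[0,1]):
        def f(p): 
            s=0
            for j in idx:
                h=rend(cs[j],model(*p)); s+=1-np.minimum(h,ms[j]).sum()/np.maximum(h,ms[j]).sum()
            return s
        x0=np.array([.513,.330,.26]); S=np.vstack([x0,x0+[.01,0,0],x0+[0,.01,0],x0+[0,0,.08]])
        r=minimize(f,x0,method="Nelder-Mead",options=dict(initial_simplex=S,xatol=1e-4,fatol=1e-5)); print(idx,r.x.round(4),r.fun)
    out=[]
    for c,b in zip(cs,((110,170),(360,150))):
        im=c["img"].copy(); im=cv2.resize(im,None,fx=4,fy=4,interpolation=cv2.INTER_CUBIC)
        for F in model(*r.x): cv2.polylines(im,[np.round((proj(c,F)+.5)*4-.5).astype(np.int32)],True,(255,0,0),1)
        out.append(im[b[1]*4:b[1]*4+320,b[0]*4:b[0]*4+360])
    cv2.imwrite("pics/crfit.png",np.hstack(out)[:,:,::-1])
E
python3 cr.py
```

```text
Traceback (most recent call last):
  File "cr.py", line 23, in <module>
    ts=ctrl.trace("cradle_seat",c); t=min(ts,key=lambda t:np.hypot(*(np.array(t["point"])-n))); ms.append(t["pixels"].astype(np.float32))
                                      ~~~^^^^^^^^^^^^^^^^^^^^^^^^^^^^^^^^^^^^^^^^^^^^^^^^^^^^^
ValueError: min() iterable argument is empty
```

```bash
python3 - <<'E'
s=open("cr.py").read()
a=s.index("    for c,n in zip"); b=s.index("    for idx in")
s=s[:a]+'    ms=[(cv2.imread("pics/crm_%s.png"%n,0)>0).astype(np.float32) for n in ("top","scene")]\n'+s[b:]
s=s.replace('im=c["img"].copy();','im=cv2.imread("pics/%s0.png"%("top" if b[0]==110 else "scene"))[:,:,::-1].copy();')
open("cr.py","w").write(s)
E
python3 cr.py
```

```text
[0] [0.528  0.337  0.2591] 0.0727272629737854
[1] [0.5292 0.3364 0.2347] 0.0734822154045105
[0, 1] [0.528  0.3353 0.2242] 0.1505577564239502
```

View pics/crfit.png

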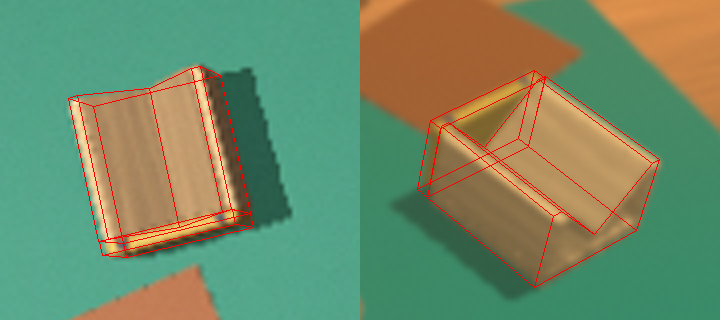

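Call:
play_rows(twist=[[0,0,0],[0,0,0],[0,0,0],[0,0,0],[0,0,0],[0,0,0.037],[0,0,0.037],[0,0,0.037],[0,0,0.037],[0,0,0.037],[0,0,0.038],[0,0,0]], travel=[[0,0,0.1],[0,0,0.5],[0,0,0.8],[0,0,0.8],[0,0,0.4],[-0.2,0.4,0.2],[-0.25,0.7,0],[-0.25,0.7,0],[-0.25,0.7,0],[-0.2,0.6,0],[-0.15,0.4,0],[0,0,0]], grip=[1,1,1,1,1,1,1,1,1,1,1,1])

```text
time_s: 18.75
ee_pos: [0.5536, 0.1904, 0.1585]
eef_rot: [-1.571, 0.0, 0.245]
force: [-0.9, -0.2, -3.7]
grip_width: 0.0388
```

Run:
```python
from h import *
ctrl.camera("wrist")
o=ctrl.get_obs();print(o["ee_pos"],o["eef_rot"],o["force"],o["moment"],o["grip_width"])
c=ctrl.camera("wrist"); save(c,"w5"); s=ctrl.camera("scene"); cv2.imwrite("pics/s5.png",cv2.resize(s["img"][120:300,260:500],None,fx=3,fy=3,interpolation=cv2.INTER_CUBIC)[:,:,::-1])
import pickle; pickle.dump((c,s),open("w5.pkl","wb"))
```

```text
[0.55424848 0.18913208 0.15850899] [-1.57100964e+00  2.62666462e-04  2.41751200e-01] [ 0.07746262 -0.35075943 -2.89422016] [ 0.08281453 -0.0888898   0.05309168] 0.038922833820235106
```

View pics/w5.png

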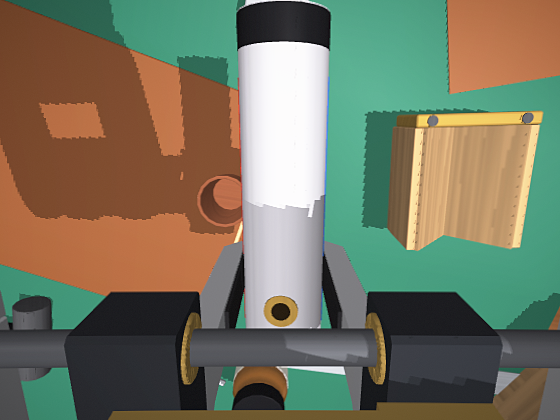

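View pics/s5.png

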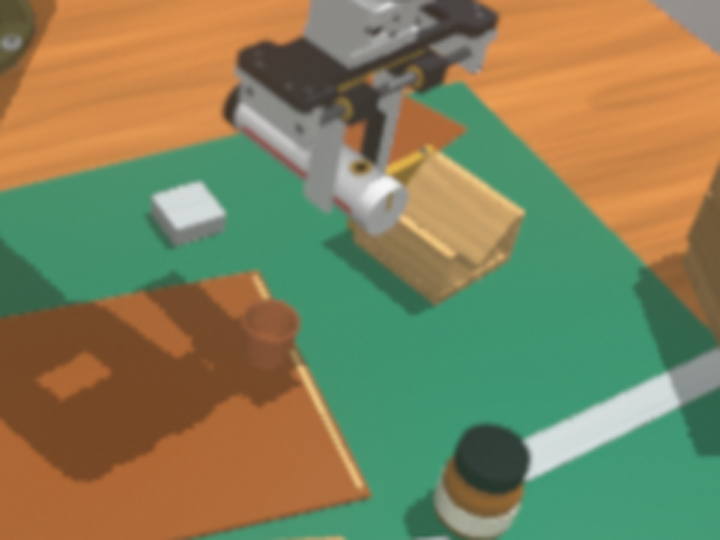

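The wrist picture shows the whole cradle at columns 388–543, rows 110–250, with the brass stop nearest the robot. The bar is held level with the dish up. I'll fit the cradle on this view.

```bash
cat > crw.py <<'E'
from cr import *
import pickle
c,s=pickle.load(open("w5.pkl","rb"))
h=cv2.cvtColor(c["img"],cv2.COLOR_RGB2HSV); m=(((h[...,0]<45)|((h[...,2]>110)&(h[...,1]<70)))).astype(np.uint8)
box=np.zeros_like(m); box[97:258,375:552]=1; m&=box
n,l,st,_=cv2.connectedComponentsWithStats(m); k=1+np.argmax(st[1:,4]); m=(l==k).astype(np.uint8)
m=cv2.morphologyEx(m,cv2.MORPH_CLOSE,np.ones((7,7))).astype(np.float32)
def f(p):
    g=rend(c,model(*p)); return 1-np.minimum(g,m).sum()/np.maximum(g,m).sum()
x0=np.array([.528,.336,.24]); S=np.vstack([x0,x0+[.01,0,0],x0+[0,.01,0],x0+[0,0,.08]])
r=minimize(f,x0,method="Nelder-Mead",options=dict(initial_simplex=S,xatol=1e-4,fatol=1e-5)); print(r.x.round(4),r.fun,m.sum())
im=cv2.resize(c["img"],None,fx=4,fy=4,interpolation=cv2.INTER_CUBIC)
for F in model(*r.x): cv2.polylines(im,[np.round((proj(c,F)+.5)*4-.5).astype(np.int32)],True,(255,0,0),1)
cv2.imwrite("pics/crw.png",im[390:1030,1500:2200][:,:,::-1])
cv2.imwrite("pics/crwm.png",m*255)
E
python3 crw.py
```

```text
[0.5302 0.3364 0.2746] 0.041373491287231445 18393.0[ WARN:0@2.890] global loadsave.cpp:1063 imwrite_ Unsupported depth image for selected encoder is fallbacked to CV_8U.
```

View pics/crw.png

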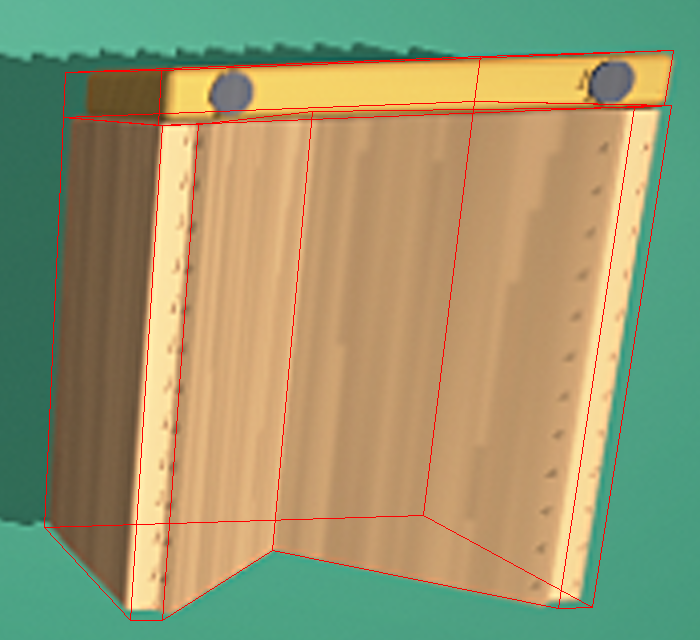

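Call:
play_rows(twist=[[0,0,0],[0,0,0.01],[0,0,0.009],[0,0,0],[0,0,0],[0,0,0],[0,0,0]], travel=[[0.05,0.4,0],[0.07,0.7,0],[0.07,0.7,0],[0.07,0.7,0],[0.06,0.5,0],[0.026,0.174,0],[0,0,0]], grip=[1,1,1,1,1,1,1])

```text
time_s: 19.6
ee_pos: [0.5723, 0.3468, 0.1579]
eef_rot: [-1.571, 0.001, 0.27]
force: [-0.7, -0.1, -4.0]
grip_width: 0.0389
```

Run:
```python
from h import *
import pickle
o=ctrl.get_obs();print(o["ee_pos"],o["eef_rot"],o["force"],o["grip_width"])
c=ctrl.camera("wrist"); save(c,"w6")
yaw=o["eef_rot"][2]; u=np.array([np.cos(yaw),np.sin(yaw)]); 
z=o["ee_pos"][2]+.0076
q=o["ee_pos"][:2]-.0369*u
print("center",q)
p=measure(c,[283,180],[q[0],q[1],yaw],z,rowmax=325)
```

```text
[0.57231545 0.34684462 0.15791351] [-1.57113788e+00  5.82793156e-04  2.69715446e-01] [-0.68184156 -0.09155763 -3.96499412] 0.038910247000919135
center [0.53674951 0.33701235]
bar [0.537  0.3365 0.2667] 1-iou 0.0119
blue 67 phi 1.361 dish -0.21 iqr 0.054
red 73 phi -1.355 dish 0.216 iqr 0.054
brass 566 phi -0.046 X 0.0493
```

View pics/w6.png

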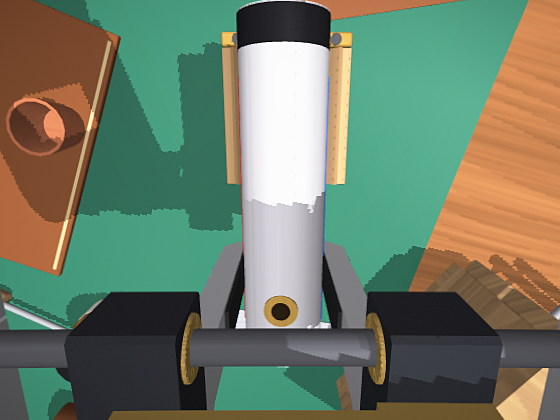

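The bar is parallel above the trough, about 2 mm to the right side (−y) of its middle: rims centre at column 287 against the bar's 284. I'll correct by 2 mm and lower.

Call:
play_rows(twist=[[0,0,0],[0,0,0],[0,0,0],[0,0,0],[0,0,0],[0,0,0],[0,0,0],[0,0,0]], travel=[[-0.012,0.044,0],[0,0,-0.4],[0,0,-0.6],[0,0,-0.5],[0,0,-0.3],[0,0,-0.15],[0,0,-0.05],[0,0,0]], grip=[1,1,1,1,1,1,1,1])

```text
time_s: 20.5
ee_pos: [0.5718, 0.3494, 0.0593]
eef_rot: [-1.571, -0.001, 0.27]
force: [-0.6, -0.1, -3.1]
grip_width: 0.0389
```

Run:
```python
from h import *
o=ctrl.get_obs();print(o["ee_pos"],o["eef_rot"],o["force"],o["grip_width"])
c=ctrl.camera("wrist"); save(c,"w7")
```

```text
[0.57181486 0.34935837 0.05928078] [-1.57055545e+00 -1.08951185e-03  2.69912074e-01] [-0.63539434 -0.09091618 -3.10548693] 0.038871030145012336
```

View pics/w7.png

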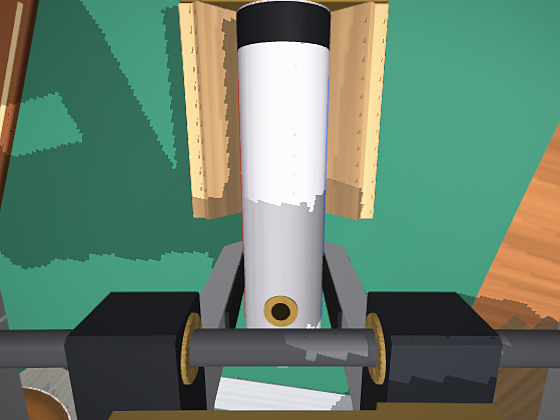

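Rim mids (284 and 283.5) match the bar's mid, so it is well centred. I'm lowering to contact.

Call:
play_rows(twist=[[0,0,0],[0,0,0],[0,0,0],[0,0,0],[0,0,0],[0,0,0]], travel=[[0,0,-0.1],[0,0,-0.1],[0,0,-0.06],[0,0,-0.04],[0,0,0],[0,0,0]], grip=[1,1,1,1,1,1])

```text
time_s: 21.15
ee_pos: [0.5714, 0.3493, 0.0435]
eef_rot: [-1.571, 0.0, 0.27]
force: [0.5, 0.4, -2.8]
grip_width: 0.0391
```

Call:
play_rows(twist=[[0,0,0],[0,0,0],[0,0,0]], travel=[[0,0,-0.02],[0,0,-0.01],[0,0,0]], grip=[1,1,1])

```text
time_s: 21.45
ee_pos: [0.5717, 0.3493, 0.0424]
eef_rot: [-1.571, -0.001, 0.27]
force: [0.3, -0.6, 0.9]
grip_width: 0.0387
```

Call:
play_rows(twist=[[0,0,0],[0,0,0],[0,0,0],[0,0,0],[0,0,0]], travel=[[0,0,-0.006],[-0.019,-0.0053,0],[-0.019,-0.0053,0],[-0.019,-0.0053,0],[0,0,0]], grip=[1,1,1,1,1])

```text
time_s: 21.95
ee_pos: [0.5691, 0.3486, 0.0422]
eef_rot: [-1.571, -0.002, 0.27]
force: [4.9, -0.4, 3.6]
grip_width: 0.0388
```

Call:
play_rows(twist=[[0,0,0],[0,0,0],[0,0,0]], travel=[[-0.019,-0.0053,0],[-0.019,-0.0053,0],[0,0,0]], grip=[1,1,1])

```text
time_s: 22.25
ee_pos: [0.5672, 0.3481, 0.0423]
eef_rot: [-1.571, -0.002, 0.27]
force: [4.8, -0.4, 4.6]
grip_width: 0.0391
```

Call:
play_rows(twist=[[0,0,0],[0,0,0],[0,0,0]], travel=[[-0.019,-0.0053,0],[0,0,0],[0,0,0]], grip=[1,1,1])

```text
time_s: 22.55
ee_pos: [0.5663, 0.3478, 0.0423]
eef_rot: [-1.571, -0.002, 0.27]
force: [5.4, -1.1, 3.9]
grip_width: 0.0391
```

Call:
play_rows(twist=[[0,0,0],[0,0,0],[0,0,0]], travel=[[-0.015,-0.004,0],[0,0,0],[0,0,0]], grip=[1,1,1])

```text
time_s: 22.85
ee_pos: [0.5656, 0.3476, 0.0423]
eef_rot: [-1.571, -0.002, 0.27]
force: [4.9, -0.5, 4.1]
grip_width: 0.039
```

Call:
play_rows(twist=[[0,0,0],[0,0,0],[0,0,0]], travel=[[-0.015,-0.004,0],[0,0,0],[0,0,0]], grip=[1,1,1])

```text
time_s: 23.15
ee_pos: [0.5653, 0.3475, 0.0423]
eef_rot: [-1.57, -0.003, 0.27]
force: [9.4, 0.9, 1.9]
grip_width: 0.0388
```

Call:
play_rows(twist=[[0,0,0],[0,0,0],[0,0,0]], travel=[[-0.015,-0.004,0],[0,0,0],[0,0,0]], grip=[1,1,1])

```text
time_s: 23.45
ee_pos: [0.5653, 0.3475, 0.0425]
eef_rot: [-1.57, -0.005, 0.27]
force: [14.4, 2.6, -1.5]
grip_width: 0.0387
```

The wrist force rose to 14 N and the tool stalled, so the tail is against the stop. I'll relax slightly and let go.

Call:
play_rows(twist=[[0,0,0],[0,0,0],[0,0,0],[0,0,0],[0,0,0],[0,0,0],[0,0,0]], travel=[[0.019,0.005,0],[0,0,0],[0,0,0],[0,0,0],[0,0,0],[0,0,0],[0,0,0]], grip=[1,1,-0.6,-0.6,-0.6,-0.6,-0.6])

```text
time_s: 24.15
ee_pos: [0.5642, 0.3474, 0.0415]
eef_rot: [-1.571, 0.0, 0.27]
force: [-0.6, 0.3, 0.2]
grip_width: 0.0741
```

Call:
play_rows(twist=[[0,0,0],[0,0,0],[0,0,0],[0,0,0],[0,0,0],[0,0,0],[0,0,0]], travel=[[0,0,0.2],[0,0,0.5],[0,0,0.7],[0,0,0.7],[0,0,0.5],[0,0,0.2],[0,0,0]], grip=[-0.6,-0.6,-0.6,-0.6,-0.6,-0.6,-0.6])

```text
time_s: 24.85
ee_pos: [0.5647, 0.3475, 0.183]
eef_rot: [-1.57, -0.002, 0.27]
force: [0.7, -0.7, -0.1]
grip_width: 0.0753
```

Run:
```python
from h import *
o=ctrl.get_obs();print(o["ee_pos"],o["eef_rot"],o["force"],o["grip_width"])
c=ctrl.camera("wrist"); save(c,"w8")
p=measure(c,[283,180],[.53,.3375,.27],.05,rowmax=325)
s=np.array([.5302,.3364]);yaw=.27;u=np.array([np.cos(yaw),np.sin(yaw)]);v=np.array([-u[1],u[0]])
print("in cradle",(p[:2]-s)@u,(p[:2]-s)@v)
```

```text
[0.56470899 0.34752649 0.18303213] [-1.57033952 -0.00221087  0.27016205] [ 0.70349627 -0.67041244 -0.11848608] 0.07531003102434311
bar [0.53   0.3368 0.2686] 1-iou 0.0223
red 18 phi -1.423 dish 0.148 iqr 0.038
brass 175 phi -0.043 X 0.0497
in cradle -8.431343846111508e-05 0.0004449197796850675
```

View pics/w8.png

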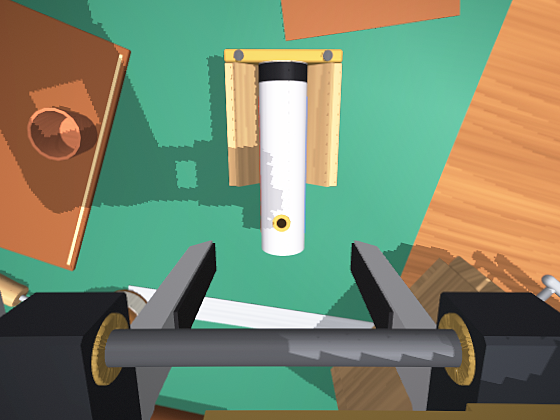

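The bar lies in the cradle with its tail at the stop (row 62) and the dish up at (282,223). I'll make a last check of the bystanders and hand in.

Run:
```python
from h import *
c=ctrl.camera("scene")
for n,z in (("rivet_pot_mid",.025),("wax_mid",.02),("spool_mid",.024),("bench_block_mid",.011),("jar_mid",.035)):
    b=ctrl.boxes_of(n,c)
    if b: print(n,np.round(b[0]["point"],1))
print(ctrl.get_obs()["time_s"]); print(ctrl.hand_in())
```

```text
rivet_pot_mid [353.6 232. ]
wax_mid [241.7 239.7]
spool_mid [216.9 213.9]
bench_block_mid [322.1 189. ]
jar_mid [419.  281.3]
25.25
the job is handed in; nothing more can be done
None
```

The job is done and handed in at about 25 s of the 64 s allowed; the hand-in gave no verdict.

I took the bar from the rack by its tail, laid it on the pad and let go. I then rolled it about 37 mm towards +y with one finger until the dish faced up, and let it rest untouched. After that I gripped the dish end, lowered the bar into the V-cradle and slid it back until the wrist force rose to 14 N with the tool stalled. Then I let go and lifted clear.

**Bar in the cradle:** the last wrist picture put its centre within about 0.5 mm of my fitted seat position, both along and across the trough. Its axis was within about 0.01 rad of the trough's. The finger opening was 75 mm and the wrist force about 1 N.

**Dish:** the brass ring measured −0.04 rad from straight up. The red line at the bar's edge gave +0.15 rad, but edge readings are biased. On earlier views the red and blue edge readings disagreed by about 0.4 rad and averaged near 0. The network's dish point was wrong in the wrist view on the pad, where it picked something else. It was 0.2 rad off in the scene view, so I used the ring instead.

**Cradle fit:** three camera fits of the cradle's yaw ranged from 0.22 to 0.27 rad. I used the close wrist view (0.27), and the trough rims agreed with it.

**Bystanders:** pot, wax, spool, block and jar were re-detected within about 4 pixels of where they started. I did not re-check the hammer and awl, but nothing went near them.

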